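Weigh the tin on the sprung hook

ROBOT

A 7-joint arm with a two-finger parallel gripper is mounted at the origin on the work surface. World frame = base frame: x ahead of the robot, y to its left, z up, the work surface at z = 0. Lengths are in m, angles in rad, forces in N, time in s.
With the tool pointing down it reaches from about 0.425 to 0.825 m from the base axis. Payload 3.6 kg.
Tool frame: the origin (TCP) lies at the very end of the fingers, on their centre line; the grasp point (between the pads) lies 19 mm behind it; z points along the fingers, y is the line along which they close (so a half turn about z gives the same grasp; the last joint's range is limited). The gripper opens to 93 mm and grips with 3 to 60 N. Pads are 15 mm wide; open, the fingers measure 128 mm over their backs; the gripper's body (75 mm by 188 mm) begins 65 mm behind the grasp point.
Start: joints at [-1.282, 0.615, -0.013, 1.423, 0.008, 1.103, -0.04], TCP at [0.202, 0.618, 0.219] pointing down, gripper open.
Joint ranges: [-3.12, 3.12], [-0.3, 2.06], [-1.34, 1.32], [0.26, 2.42], [-1.36, 4.5], [0.01, 1.98], [-2.84, 2.84]. Speed limits (rad/s): [2.79, 2.79, 3.14, 3.14, 3.14, 3.14, 3.14].

INTERFACE

Orientations are given as a unit quaternion [x, y, z, w].
In Python, from cell import manip gives the robot as it stands. Calls block until the motion is done:
- manip.goto(position, orientation): joint-space move of the TCP to a pose.
- manip.line_to(position, frame=None, rate=0.15, f_stop=None): straight line of the TCP; frame=None keeps the orientation; rate is the mean speed in m/s. With f_stop (N) it stops when the force on the tool has changed by that much, and returns True; else False.
- manip.move_joints(angles): joint-space move.
- manip.command_gripper(opening): finger opening in m; the grip force is fixed at half the most; returns when the fingers have stopped.
- manip.wait(seconds).
- manip.solve_ik(position, orientation): joint angles nearest the present ones, or None.
- manip.sense(): the state.
- manip.grab_frame(name): name is "side" or "top"; returns a dict with "frame" (480x640x3 uint8, red, green, blue), "mtx" (3x3 intrinsics, pixels), "R" (3x3) and "t" (3): a world point X has camera coordinates R X + t. Camera axes: x right, y down, z forward; pixel columns grow to the right and rows downward; lengths in m; the calibration is good to about 2 mm. A picture is of the moment at which its call begins. There is no depth.
A pose or a line that the arm cannot do raises manip.MotionError and nothing moves.
- manip.close_job(): hands the job in; it is judged then, once.
The state is a dict: "t": time; "joint_positions": joint angles; "qd": joint speeds; "effort": joint torques, N m; "position": TCP position; "tcp_rot": TCP orientation; "ft_force": force on the tool from outside, world axes, zero at the start; "wrist_torque": the same for the moment, N m; "finger_gap": finger opening in m; "grip_force": force on a finger pad.
Only numpy, scipy, OpenCV 4.12 (cv2) and the standard library are available. Lean on these libraries where they do the work, as an engineer would, in place of code of your own. Each camera call takes 0.05 s, during which the arm holds its last target. There are 200 camera calls.

TASK

Weigh the round lidded tin: pick it up by its wire handle and hang the handle across both prongs of the spring balance's hook. Lower it gently so that the hook never runs down to its bottom stop, then let go and leave the tin hanging upright and still, with the hook settled. Leave the teaspoon, tumbler, brush and caddy where they are.

Things in the scene. Friction and masses are not known exactly. Their poses are not given: they have to be found in the camera images.
- tin_center (a point): centre, half-way up (41 mm), of the tin: plain metal, round, 100 mm across the lid, 83 mm high, 0.3 to 0.52 kg, standing on the shelf. A stiff wire handle stands fixed upright over it (it does not fold), 127 mm wide along this point's y. z is the tin's axis, up; its centre of mass lies on it. The same after a half turn
- tin_grip (a point): middle of the tin's handle, 145 mm above its underside and 62 mm above its lid, on the tin's axis. The handle's level top bar is 7 mm thick and 120 mm long, along y; its middle 44 mm is a wooden sleeve 13 mm thick (the place to grip). Axes as the tin's
- hook_seat (a point): where the middle of the tin's handle comes to lie when hung: midway between the hook's two prongs, 259 mm above the shelf unloaded; moves with the hook. The steel prongs, 8 mm thick, run along x at y = +40 and -40 mm, open to -x; the bar lies along y in a V in each. Bring the handle in from -x, bar above the turned-up ends, prongs between bar and lid, then lower it
- prong_ends (a point): midway between the tops of the prongs' turned-up free ends: 20 mm to the -x of hook_seat and 13 mm above it. Behind the Vs the prongs rise gently to a cross bar 113 mm to the +x of the seat, its top 11 mm above the seat; nothing of the balance is higher than the prong ends. The 72 mm gap between the prongs leaves room for fingers. Axes as hook_seat
- hook_body (a joint): how far the hook has dipped, m: 0 unloaded (top stop), 0.06 at the bottom stop. A spring of about 150 N/m with 0.4 N of preload carries it, so the tin dips it about 17 to 32 mm; lightly damped, it bobs for one to three seconds when let go
- balance: spring balance, fixed to the shelf; origin on the shelf below the hook's Vs. Grey foot 12 mm thick, 100 mm wide, from x = -60 to +160 mm; white column 34 x 46 mm, 182 mm high, at x = +115 mm, into which the hook's stem sinks. Position and yaw vary, and it may stand left or right
- teaspoon: steel teaspoon 140 mm long lying on the shelf (bystander)
- tumbler: glass tumbler, 72 mm across and 100 mm high, standing (bystander); origin at the centre of its underside
- brush: orange bottle brush 280 mm long, 44 mm thick, lying on the shelf (bystander); origin at the underside, about the middle
- caddy: grey plastic caddy with a drawer, 160 x 200 x 110 mm, fixed (bystander); origin at the centre of its underside
- caddy_drawer0 (a joint): the caddy's drawer, 0 shut, m pulled out
Things that resemble listed ones, but are neither listed nor needed, are in the scene too. There is more than one size of the part that bears tin_center; the job needs the largest.

How it is judged:
By the outcome, as a careful person would: the job done as asked, in the order asked, and still so for the second after the job is handed in, with the robot touching nothing.
It also fails if it takes over 61 s, if anything falls off the work surface, if the arm or the gripper's body presses on something with over 40 N, if the wrist force passes 120 N, or if a joint passes its speed limit or range.

## Working session

There is one attempt and no reset: what is moved stays moved. The work goes in short steps, each a Python script; the robot and the scene stay as the last script left them, time stands still between calls to the robot, and variables do not carry over. Pictures are saved under pics/ and viewed, at most 10 in all, crops included, and the job is handed in when it is done.

```bash
mkdir -p pics; python3 - <<'E'
from cell import manip
import cv2,numpy as np
for n in("side","top"):
    f=manip.grab_frame(n);cv2.imwrite(f"pics/{n}0.png",f["frame"][:,:,::-1]);np.savez(f"{n}.npz",**f)
    print(n,f["mtx"].tolist(),f["R"].round(3).tolist(),f["t"].round(3).tolist(), (-f["R"].T@f["t"]).round(3))
s=manip.sense();print(s["position"],s["tcp_rot"],s["t"],s["ft_force"])
E
```

```text
side [[446.49361429670836, 0.0, 316.63287714875906], [0.0, 446.49361429670836, 239.7826643625776], [0.0, 0.0, 1.0]] [[0.719, -0.695, -0.002], [-0.544, -0.561, -0.624], [0.433, 0.449, -0.781]] [-0.42, 0.424, 0.987] [ 0.105 -0.498  1.035]
top [[483.3767738036768, 0.0, 315.6282946145074], [0.0, 483.3767738036768, 231.62290434870408], [0.0, 0.0, 1.0]] [[-0.124, -0.992, -0.002], [-0.97, 0.122, -0.209], [0.208, -0.024, -0.978]] [0.062, 0.626, 1.135] [0.379 0.012 1.241]
[0.20164486 0.61720717 0.21760136] [ 1.57207923e-01  9.87564873e-01 -1.12389263e-03 -1.65810143e-04] 0.1 [-0.37997713  0.70434298 -0.32497823]
```

View pics/side0.png

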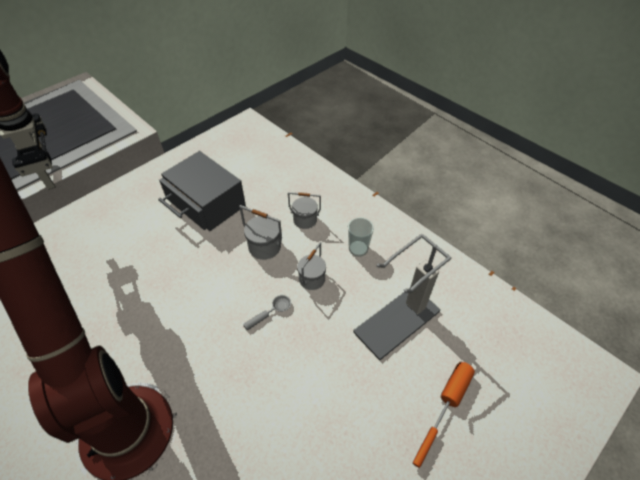

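View pics/top0.png

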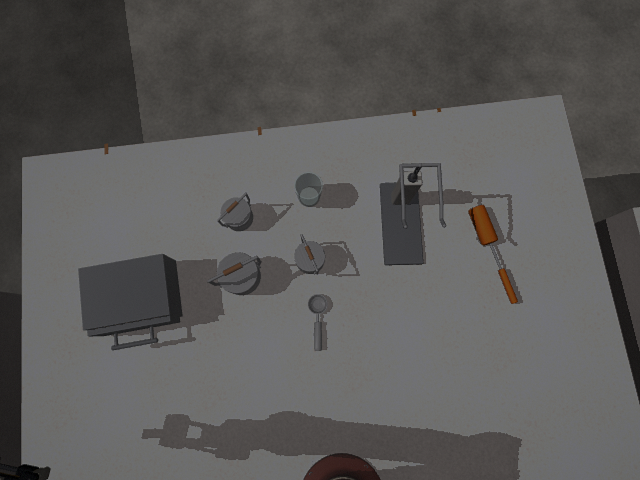

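The largest tin is at about (238,272) in top and (262,237) in side, next to the caddy. The balance is at about (402,222), with its hook open toward the robot. I'll enlarge both to read exact pixels.

```bash
python3 - <<'E'
import cv2,numpy as np
a=np.load("top.npz")["frame"][:,:,::-1];b=np.load("side.npz")["frame"][:,:,::-1]
def c(im,x,y,g=1):
    return np.clip(cv2.resize(im[y:y+75,x:x+100],(400,300),interpolation=cv2.INTER_CUBIC)*float(g),0,255)
m=np.vstack([np.hstack([c(a,190,225,1.8),c(a,370,155,1.8)]),np.hstack([c(b,215,190),c(b,360,225)])])
cv2.imwrite("pics/m1.png",m)
E
```

```text
[ WARN:0@0.129] global loadsave.cpp:1063 imwrite_ Unsupported depth image for selected encoder is fallbacked to CV_8U.
```

View pics/m1.png

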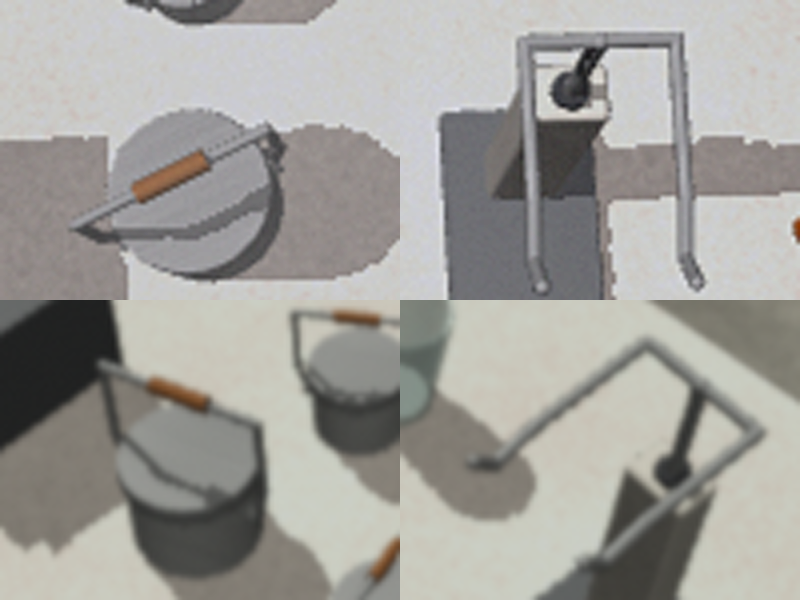

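```bash
cat > h.py <<'E'
import numpy as np,cv2
from cell import manip
C={n:dict(np.load(f"{n}.npz")) for n in("top","side")}
def tri(pt,ps):
    P=[C[n]["mtx"]@np.c_[C[n]["R"],C[n]["t"]] for n in("top","side")]
    X=cv2.triangulatePoints(P[0],P[1],np.array(pt,float),np.array(ps,float));return (X[:3]/X[3]).ravel()
def onz(n,p,z):
    c=C[n];d=c["R"].T@np.linalg.solve(c["mtx"],[p[0],p[1],1]);o=-c["R"].T@c["t"];return o+d*(z-o[2])/d[2]
E
python3 - <<'E'
from h import *
np.set_printoptions(precision=4,suppress=True)
for k,(a,b,z) in dict(sleeve=((232.75,269),(259.75,213.5),.145),e1=((208,282),(240.5,205.5),.145),e2=((257,257),(280.5,221.75),.145),
 tipL=((405.25,226.75),(377.5,265.5),.272),tipR=((444.5,226),(405.5,290.5),.272),cL=((401,165.5),(422,235.5),.266),cR=((440,164.5),(450,258),.266)).items():
    print(k,tri(a,b),onz("top",a,z)[:2],onz("side",b,z)[:2])
print("tumbler",onz("top",(309,196),0),"tin2",onz("top",(310,258),.06))
E
```

```text
sleeve [0.5496 0.1838 0.1471] [0.5493 0.1845] [0.5514 0.1851]
e1 [0.5278 0.2409 0.1502] [0.5267 0.2428] [0.5324 0.2441]
e2 [0.5715 0.1263 0.1432] [0.57   0.1268] [0.572  0.1244]
tipL [ 0.5732 -0.1955  0.269 ] [ 0.5725 -0.1948] [ 0.5714 -0.1967]
tipR [ 0.5648 -0.2756  0.2715] [ 0.5641 -0.275 ] [ 0.5653 -0.2761]
cL [ 0.7069 -0.2091  0.2661] [ 0.7065 -0.2088] [ 0.7076 -0.2092]
cR [ 0.6971 -0.2901  0.2706] [ 0.6984 -0.2913] [ 0.7009 -0.2889]
tumbler [ 0.7418 -0.012   0.    ] tin2 [0.566 0.006 0.06 ]
```

```bash
cat >> h.py <<'E'
def quat(deg):
    f=np.radians(deg+90)/2;return np.array([np.cos(f),np.sin(f),0,0])
def st(m=""):
    s=manip.sense();print(m,round(s["t"],2),np.round(s["position"],4),"F",np.round(s["ft_force"],2),"gap",round(s["finger_gap"],4),"grip",round(s["grip_force"],1));return s
G=np.array([.5498,.1842,.126]);S=np.array([.5884,-.2378,.259-.019]);HX=np.array([np.cos(np.radians(-6)),np.sin(np.radians(-6)),0])
def pic(n,name):
    f=manip.grab_frame(n);cv2.imwrite(f"pics/{name}.png",f["frame"][:,:,::-1]);return f
E
python3 - <<'E'
from h import *
U=np.array([0,0,1])
A=S-.13*HX+.05*U
for p,a in((G+.08*U,20.6),(G,20.6),(G+.165*U,20.6),(A,-6),(S+.03*U,-6),(S-.035*U,-6)): print(manip.solve_ik(p,quat(a)) is not None)
manip.goto(G+.07*U,quat(20.6)); st("above")
manip.line_to(G,rate=.1); st("at")
f=pic("top","t2");g=pic("side","s2")
m=np.hstack([cv2.resize(x["frame"][y:y+100,c:c+100,::-1],(400,400)) for x,c,y in((f,185,215),(g,215,160))]);cv2.imwrite("pics/m2.png",m)
E
```

```text
True
True
True
True
True
True
above 2.11 [0.5493 0.1862 0.1959] F [-0.29  0.41  0.89] gap 0.093 grip 0.0
at 2.96 [0.5503 0.1844 0.1265] F [-0.06 -0.31  0.19] gap 0.0929 grip 0.0
```

View pics/m2.png

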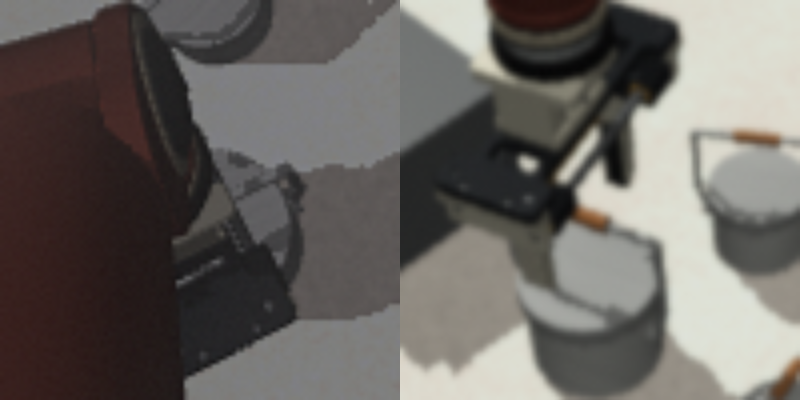

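The fingers straddle the sleeve, which is at about (590,217) in the side crop. The tin hasn't moved. I'll grip, lift and carry it.

```bash
python3 - <<'E'
from h import *
U=np.array([0,0,1])
manip.command_gripper(.03);manip.command_gripper(0); st("grip")
manip.line_to(G+.17*U,rate=.12); manip.wait(.3); st("lift")
A=S-.13*HX+.056*U
manip.line_to(A,quat(-6),rate=.15); manip.wait(.5)
F=[st()["ft_force"] ]
for _ in range(9): manip.wait(.05);F.append(manip.sense()["ft_force"])
print(np.mean(F,0))
f=pic("top","t3");g=pic("side","s3")
m=np.hstack([cv2.resize(x["frame"][y:y+120,c:c+120,::-1],(400,400)) for x,c,y in((f,350,150),(g,320,210))]);cv2.imwrite("pics/m3.png",m)
E
```

```text
grip 4.62 [0.5498 0.1842 0.126 ] F [0.07 0.11 0.02] gap 0.0121 grip 30.0
lift 6.48 [0.5497 0.1842 0.2957] F [ 0.72  0.02 -2.98] gap 0.0121 grip 30.0
 9.93 [ 0.4591 -0.2242  0.296 ] F [ 0.31  0.61 -3.18] gap 0.0117 grip 30.0
[ 0.00825236  0.02576159 -3.18426745]
```

View pics/m3.png

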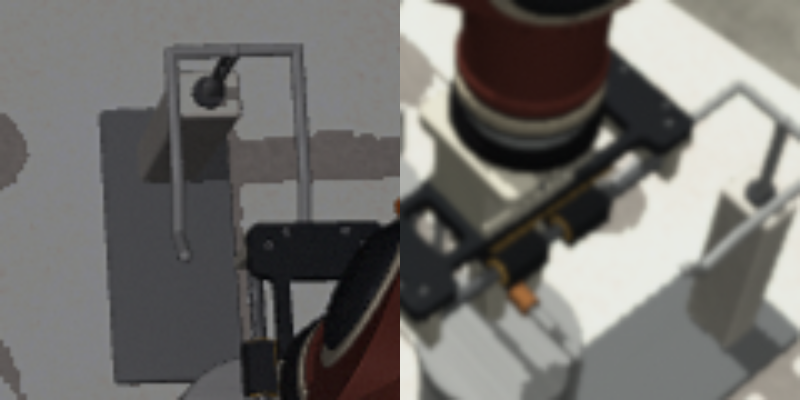

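The tin is held upright in front of the hook and weighs about 3.2 N, so I expect a dip of about 19 mm. The prong tips are clear. Next I'll bring it in and lower it with force checks.

```bash
python3 - <<'E'
from h import *
U=np.array([0,0,1])
def fz(n=6):
    F=[]
    for _ in range(n): manip.wait(.04);F.append(manip.sense()["ft_force"])
    return np.mean(F,0)
manip.line_to(S-.13*HX+.029*U,rate=.1)
print("stop",manip.line_to(S+.029*U,rate=.08,f_stop=5)); st("in")
for d in(.012,.004,0,-.005,-.010,-.015):
    hit=manip.line_to(S+d*U,rate=.04,f_stop=6); print(d,hit,fz().round(2),manip.sense()["position"].round(4))
    if hit: break
f=pic("top","t4");g=pic("side","s4")
m=np.hstack([cv2.resize(x["frame"][y:y+120,c:c+120,::-1],(400,400)) for x,c,y in((f,350,150),(g,340,210))]);cv2.imwrite("pics/m4.png",m)
E
```

```text
stop False
in 12.67 [ 0.588  -0.2379  0.2692] F [-0.45 -0.3  -3.12] gap 0.0121 grip 30.0
0.012 False [-0.21  0.15 -3.04] [ 0.5885 -0.2379  0.2523]
0.004 False [-0.3  -0.46 -3.3 ] [ 0.5885 -0.2379  0.2441]
0 False [ 1.3  -0.19 -2.81] [ 0.5887 -0.2379  0.2402]
-0.005 False [ 2.43 -0.87 -2.  ] [ 0.5888 -0.238   0.2353]
-0.01 False [ 3.43 -1.18 -1.28] [ 0.5888 -0.238   0.2303]
-0.015 False [ 4.39 -2.05 -0.52] [ 0.5888 -0.238   0.2253]
```

View pics/m4.png

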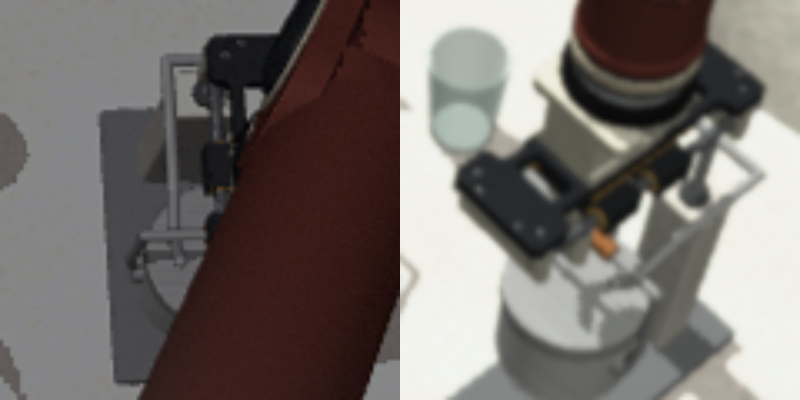

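The bar lies behind the prong tips, at about (160,237) in the top crop. The +x force shows it riding on the front flank of the V, so I'll shift it in +x until that force vanishes.

```bash
python3 - <<'E'
from h import *
U=np.array([0,0,1])
def fz(n=6):
    F=[]
    for _ in range(n): manip.wait(.04);F.append(manip.sense()["ft_force"])
    return np.mean(F,0)
for i in range(1,8):
    manip.line_to(S-.015*U+i*.001*HX,rate=.03,f_stop=8); f=fz(); print(i,f.round(2),round(manip.sense()["t"],2))
    if f@HX<.4: break
np.save("i.npy",i)
E
```

```text
1 [ 2.77 -1.76 -0.19] 16.77
2 [ 0.29 -0.15 -0.4 ] 17.27
```

```bash
python3 - <<'E'
from h import *
U=np.array([0,0,1])
P=S-.0175*U+.0021*HX
manip.line_to(P,rate=.03); manip.wait(.3); st("low")
manip.command_gripper(.02); st("open"); manip.command_gripper(.05); manip.wait(1); st()
f=pic("top","t5");g=pic("side","s5")
m=np.hstack([cv2.resize(x["frame"][y:y+120,c:c+120,::-1],(400,400)) for x,c,y in((f,350,150),(g,340,210))]);cv2.imwrite("pics/m5.png",m)
E
```

```text
low 17.82 [ 0.5903 -0.2378  0.2224] F [-0.52  0.43 -0.83] gap 0.0119 grip 30.0
open 18.22 [ 0.5906 -0.2381  0.2226] F [-0.13 -0.88 -0.14] gap 0.0201 grip 0.0
 19.91 [ 0.5905 -0.238   0.2225] F [ 0.77 -0.68  0.14] gap 0.05 grip 0.0
```

View pics/m5.png

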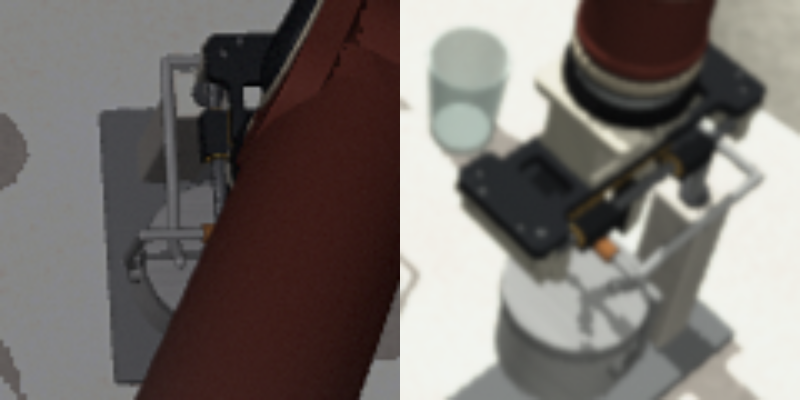

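The tin hangs free on the prongs with the fingers open around the sleeve. Now I'll retreat straight up, move clear and check.

```bash
python3 - <<'E'
from h import *
P=manip.sense()["position"]
print(manip.line_to(P+[0,0,.12],rate=.08,f_stop=6))
manip.goto([.42,.25,.36],quat(20)); manip.wait(2); st()
f=pic("top","t6");g=pic("side","s6");manip.wait(.4);f2=manip.grab_frame("top")
print(np.abs(f["frame"].astype(int)-f2["frame"])[140:280,370:480].max())
m=np.hstack([cv2.resize(x["frame"][y:y+120,c:c+120,::-1],(400,400)) for x,c,y in((f,350,150),(g,340,210))])
m2=np.hstack([cv2.resize(x["frame"][:,:320*2,::-1],(400,200)) for x in(f,g)])
cv2.imwrite("pics/m6.png",np.vstack([m,m2]))
E
```

```text
False
 25.53 [0.42 0.25 0.36] F [-0.05 -0.46 -0.17] gap 0.0497 grip 0.0
9
```

View pics/m6.png

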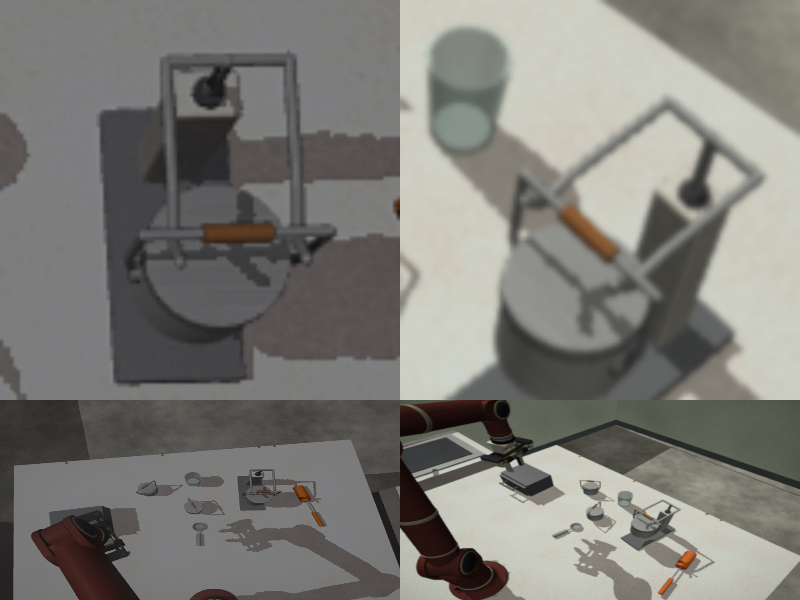

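The handle lies across both prongs, with the sleeve at (238,233) in the crop. The tin hangs upright and still, and the bystanders have not moved.

```bash
python3 -c "
from cell import manip
manip.wait(1);print(manip.close_job())"
```

```text
the job is handed in; nothing more can be done
None
```

The largest tin hangs by its handle across both prongs of the balance, upright and still in the last images, with the robot clear; the job was handed in at about 27 s, and the judge's verdict was not shown.

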